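Unpack a gas detector carrier

ROBOT

A 7-joint arm with a two-finger parallel gripper is mounted at the origin on the work surface. World frame = base frame: x ahead of the robot, y to its left, z up, the work surface at z = 0. Lengths are in m, angles in rad, forces in N, time in s.
With the tool pointing down it reaches from about 0.4 to 0.85 m from the base axis. Payload 4.5 kg.
Tool frame: the origin (TCP) lies between the finger pads; the fingertips stand 19 mm ahead of it and the grasp point (between the pads) is the TCP; z points along the fingers, y is the direction in which the jaws open and shut (so a half turn about z gives the same grasp; the last joint's range is limited). The gripper opens to 88 mm and grips with 3 to 60 N. Pads are 18 mm wide; open, the fingers measure 123 mm over their backs; the gripper's body (75 mm by 187 mm) begins 45 mm behind the grasp point.
Start: joints at [-1.173, 0.689, -0.195, 1.565, 0.157, 0.902, -0.215], TCP at [0.222, 0.584, 0.258] pointing down, gripper open.
Joint ranges: [-3.01, 3.01], [-0.46, 2.08], [-1.47, 1.51], [0.13, 2.56], [-1, 4.14], [0.04, 2.09], [-2.66, 2.66]. Speed limits (rad/s): [2.57, 2.57, 3.14, 3.14, 3.14, 3.14, 3.14].

INTERFACE

Orientations are given as a unit quaternion [x, y, z, w].
In Python, from plant import status, snapshot, finish_job, cut_out, tip_of gives the robot as it stands. The module is installed in compiled form; this text tells all that it offers.
- The arm moves only by the tool carry_out, never from a script. Its arguments are lists of equal length, an entry for each row: "linear": the shift along the world's x, y, z in m, a list of three; "roll": the turn about the world's z in rad. A call has 1 to 8 rows; each row is the pose to reach, as a shift and turn from the pose measured when the call began; what a row does not reach only later rows make up. A row lasts 1/12 s, in which the tool goes at most 41.7 mm and 7.16 degrees, less where a joint would pass 70% of its speed; a pose out of reach is approached as far as the arm can. A call with a gripper value outside its range is refused whole. "gripper" is the opening, from 0 (shut) to 1 (fully open), set as the call begins (left out, the last holds). The fingers move at their own pace and stop on an object; "grip_force" is the grip in N (left out, the last holds). Time passes only in rows, so rows that repeat a pose let the fingers close. It gives the time, the measured TCP pose, the force and the opening at its end, in the units of the state.
- status.get_state(): the state, without advancing time (a new reading comes with each control period).
- snapshot(name): name is "scene" or "top"; returns a dict with "img" (420x560x3 uint8, red, green, blue), "range_z" (420x560 float32, m along the optical axis (not along the pixel's ray), 0 where there is no reading), "fx", "fy", "cx", "cy" (pixels), "world_from_camera" (4x4, takes a point from camera to world coordinates). Camera axes: x right, y down, z forward; pixel columns grow to the right and rows downward; lengths in m; the calibration is good to about 2 mm. A picture is of the moment at which its call begins.
- finish_job(): hands the job in, once; it reports no verdict.
Trained networks look in a picture, given as the dict that the camera call returned (one of the last four; its "shot" number tells which), for a name from the list of things; names that differ only in an ending like _2 or _b are one class to them, and where a whole thing is asked for, a point or a joint stands for the part that bears it (a point fixed in the world has none). Each returns a list of dicts, best first, with "confidence" (0 to 1); they miss things now and then, are a little off and sometimes report something else, mostly with a low value. They report only what shows in the picture. A call takes as long as a camera call. They do not tell look-alikes from the thing itself.
- cut_out(picture, query): "region" (420x560 bool, what is visible of it) and "pixel" ([column, row] in pixels, amid what is visible of it).
- tip_of(picture, query): "pixel" ([column, row] in pixels: a listed point, or the origin of a listed thing).
The state is a dict: "clock": time; "q": joint angles; "qd": joint speeds; "joint_torque": joint torques, N m; "tool_pos": TCP position; "eef_rot": TCP orientation; "contact_force": force on the tool from outside, world axes, zero at the start; "moment": the same for the moment, N m; "opening": opening from 0.0 (shut) to 1.0 (fully open).
Only numpy, scipy, OpenCV 4.12 (cv2) and the standard library are available. Lean on these libraries where they do the work, as an engineer would, in place of code of your own. Each camera call takes 0.05 s, during which the arm holds its last target.

TASK

Finish unpacking the blue instrument carrier from the top down: lay its white cover board squarely on the pile of white boards, put the yellow gas detector in the empty bay of the calibration tray, face up and lying straight with its sensor end towards the gas manifold like the detector beside it, then lay the board that was under it squarely on the pile too. Keep the detector face up all the time, set things down without dropping them, and leave everything else where it is.

Things in the scene. Friction and masses are not known exactly. Their poses are not given: they have to be found in the camera images.
- carrier: Blue carrier fixed to the bench, 200 x 96 mm, any yaw. Origin under its centre, x lengthwise. Two cross rails (x = -45, 45 mm; tops 24 mm over the bench) bear the stack; end plates at x = -98, 98 mm rise to 56 mm; long sides open. Heights over the bench: lower board 24 to 36, detector 36 to 76, cover board 76 to 88 mm, all lengthwise within 0.1 rad.
- cover_board_mid (a point): Centre (half-way up) of the cover board, the top thing in the carrier: a white plastic spacer board, 150 x 62 x 12 mm (x, y, z of its own axes), flat, straight sides, 105 g, a grey strap slot near each end. It lies loose on the detector.
- lower_board_mid (a point): Centre (half-way up) of the lower board, under the detector on the carrier's rails: a white plastic spacer board, 150 x 62 x 12 mm (x, y, z of its own axes), flat, straight sides, 105 g, a grey strap slot near each end.
- detector_mid (a point): Centre (half-way up) of the yellow detector to move: 120 x 54 x 40 mm, 180 to 340 g, on its back. x points to its sensor end, z up out of its face. Its long sides (54 mm apart) are flat from 60 mm behind the centre to 48 mm ahead. Face: three keys near the foot end, green display, red alarm bar, then the black sensor head with two brass grilles.
- detector_nose (a point): Middle of the sensor-end face of that detector, 60 mm along x from its centre, half-way up.
- pile_bottom_mid (a point): Centre (half-way up, 6 mm above the bench) of the bottom board of the pile, a white plastic spacer board, 150 x 62 x 12 mm (x, y, z of its own axes), flat, straight sides, 105 g, a grey strap slot near each end. The pile is two loose boards lying on the bench, top 24 mm above it.
- pile_top_mid (a point): Centre of the upper board of the pile (18 mm above the bench), a white plastic spacer board, 150 x 62 x 12 mm (x, y, z of its own axes), flat, straight sides, 105 g, a grey strap slot near each end.
- free_bay (a point): Centre of the floor (4 mm over the bench) of the empty bay of the fixed aluminium calibration tray. x points along the bay to the steel gas manifold bar (34 mm high, valves and gauge to 57 mm) that closes its end, 82 mm from this centre; y points to the other bay. Inside 160 (x) x 114 (y) mm, rims 12 mm high.
- full_bay (a point): Centre of the floor of the other bay, 116 mm along y from the empty one; it already holds a detector the right way round.
- neighbour_mid (a point): Centre (half-way up) of the detector that already lies in the tray, a twin of the other; leave it alone.
- mug_rim (a point): Centre of the mouth of a white mug, 80 mm across, 92 mm high; leave it alone.
- screwdriver_mid (a point): Middle of a 190 mm red-handled screwdriver lying on the bench; leave it alone.
- gas_can_mid (a point): Middle of a green test-gas can, 66 mm across, 190 mm high; leave it alone.
- gauge_mid (a point): Middle of a blue digital pressure gauge lying on its back, 72 mm across, 28 mm high; leave it alone.
Things that resemble listed ones, but are neither listed nor needed, are in the scene too. What is shaped like the part that bears pile_bottom_mid but brown is not meant. Leave any orange look-alike of the part that bears detector_mid alone.

How it is judged:
On the way, in this order (a step that is already met when the one before it is completed fails the run):
1. the cover board lies squarely on the pile (horizontal distance between cover_board_mid and pile_bottom_mid below 0.02 m and angle between the x axis of cover_board_mid and the x axis of pile_bottom_mid, either way round below 0.2 rad and angle between cover_board_mid's own z axis and vertical below 0.06 rad and z of cover_board_mid in the frame of pile_bottom_mid between 0.02 and 0.04 m), for 0.2 s.
2. the detector lies flat in the empty bay, face up, sensor end to the manifold (horizontal distance between detector_mid and free_bay below 0.037 m and angle between the x axis of detector_mid and the x axis of free_bay, either way round below 0.26 rad and x of detector_nose in the frame of free_bay above 0.015 m and angle between detector_mid's own z axis and vertical below 0.06 rad and z of detector_mid in the frame of free_bay below 0.023 m), for 0.2 s.
At the end, for the whole second after the job is handed in: Both boards lie flat and still on the pile, centred within 20 mm of its bottom board and in line within 0.2 rad, as does the pile's own upper board (20 mm); the detector lies flat and still in the bay that was empty, face up, in line within 0.26 rad, sensor end towards the manifold (all of step 1 and all of step 2 and horizontal distance between each of lower_board_mid, pile_top_mid and pile_bottom_mid below 0.02 m and angle between the x axis of lower_board_mid and the x axis of pile_bottom_mid, either way round below 0.2 rad and angle between each of lower_board_mid, pile_bottom_mid's own z axis and vertical below 0.06 rad and z of lower_board_mid in the frame of pile_bottom_mid between 0.02 and 0.04 m and linear speed of each of cover_board, lower_board, detector below 0.02 m/s); the robot touches nothing.
It fails at once if the detector is tipped by more than 0.6 rad (angle between detector_mid's own z axis and vertical above 0.6 rad).
It fails at once if the detector or a board is dropped (over 0.6 m/s while not held, a fall of about 18 mm) ((linear speed of detector above 0.6 m/s and contact force between the fingers and detector below 0.1 N) or (linear speed of cover_board above 0.6 m/s and contact force between the fingers and cover_board below 0.1 N) or (linear speed of lower_board above 0.6 m/s and contact force between the fingers and lower_board below 0.1 N)).
It fails at once if the pile's bottom board, the detector already in the tray, the mug, the screwdriver, the gas can or the gauge is moved by more than 30 mm (distance of any of pile_bottom_mid, neighbour_mid, mug_rim, screwdriver_mid, gas_can_mid, gauge_mid from where it was at the start of the episode above 0.03 m).
It also fails if it takes over 69 s, if anything falls off the work surface, if the arm or the gripper's body presses on something with over 40 N, if the wrist force passes 120 N, or if a joint passes its speed limit or range.

## Working session

There is one attempt and no reset: what is moved stays moved. The work goes in short steps, Python scripts to look and compute and a tool call to move; the robot and the scene stay as the last step left them, time stands still between calls to the robot, and variables do not carry over. Pictures are saved under pics/ and viewed, and the job is handed in when it is done.

Besides the shell and the picture viewer there is one more tool, called after "Call:" by a JSON object that holds its "method" and its "body", one argument or row to a line. carry_out: Moves the arm, as the interface text tells. Its arguments: {"type":"object","properties":{"linear":{"type":"array"},"roll":{"type":"array"},"gripper":{"type":"number"},"grip_force":{"type":"number"}},"required":["linear","roll"]}

```bash
mkdir -p pics
python3 - <<'E'
from plant import status, snapshot
import cv2,pickle
print(status.get_state())
for n in("scene","top"):
    p=snapshot(n); cv2.imwrite(f"pics/{n}0.png",p["img"][:,:,::-1]); print(n,p["fx"],p["cx"],p["cy"],p["world_from_camera"].round(3) if hasattr(p["world_from_camera"],'round') else p["world_from_camera"])
    pickle.dump(p,open(f"{n}0.pkl","wb"))
E
```

```text
{'clock': 0.0, 'q': array([-1.17317967,  0.68997896, -0.19450801,  1.56634054,  0.15728887,
        0.9024808 , -0.21509612]), 'qd': array([ 0.00133846,  0.00032521, -0.00056637, -0.00064608,  0.00182779,
       -0.00154664,  0.00041558]), 'joint_torque': array([ 9.73507522e-04, -5.27576172e+01, -1.26709275e+00, -1.53424680e+01,
       -5.26809145e-02,  6.42286075e-03,  1.72085970e-04]), 'tool_pos': array([0.22223515, 0.58352046, 0.2569139 ]), 'eef_rot': array([ 1.80869127e-01,  9.83506753e-01, -9.03100584e-04, -1.02491564e-04]), 'contact_force': array([ 0.66770962,  0.11457408, -0.65048654]), 'moment': array([ 0.04609491, -0.00316354,  0.02747053]), 'opening': 0.9981672312770734}
scene 382.6742993462761 273.42309871713644 209.7017814543973 [[ 0.829  0.34  -0.445  1.007]
 [ 0.559 -0.475  0.679 -0.689]
 [ 0.019 -0.812 -0.584  0.692]
 [ 0.     0.     0.     1.   ]]
top 469.2431432771334 280.65782471923075 201.08448953622522 [[ 0.008 -0.992  0.129  0.376]
 [-1.    -0.006  0.02  -0.021]
 [-0.019 -0.129 -0.991  1.401]
 [ 0.     0.     0.     1.   ]]
```

View pics/scene0.png

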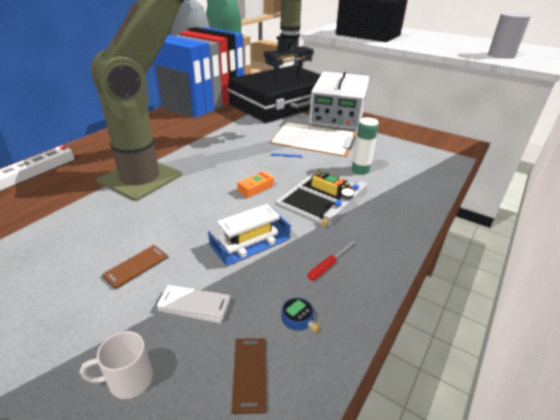

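View pics/top0.png

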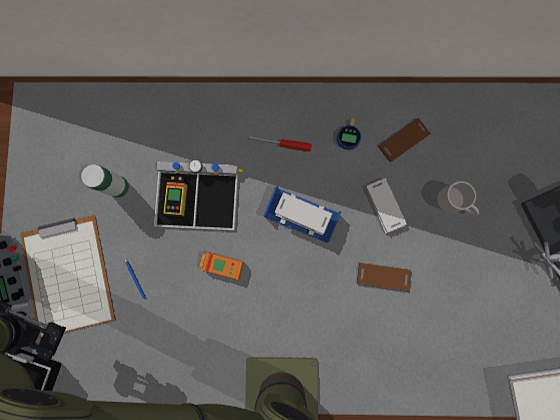

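The top view shows the carrier at (303,213), the pile at (385,205), and the empty bay at (215,200) with the manifold above it, towards +x. The neighbour detector is at (175,197). Next I'll measure these from depth.

```bash
cat > h.py <<'E'
import numpy as np, cv2
from plant import status, snapshot, cut_out, tip_of
def cloud(p):
    r=p["range_z"]; v,u=np.mgrid[0:r.shape[0],0:r.shape[1]]
    P=np.stack([(u-p["cx"])*r/p["fx"],(v-p["cy"])*r/p["fy"],r,np.ones_like(r)],-1)@np.array(p["world_from_camera"]).T
    P=P[...,:3]; P[r<=0]=np.nan; return P
def at(p,pix,z):
    M=np.array(p["world_from_camera"]); d=M[:3,:3]@[(pix[0]-p["cx"])/p["fx"],(pix[1]-p["cy"])/p["fy"],1]; o=M[:3,3]
    return o+d*(z-o[2])/d[2]
def rect(X):
    (c,s,a)=cv2.minAreaRect((X[:,:2]*1000).astype(np.float32))
    if s[0]<s[1]: s=s[::-1]; a+=90
    a=(a+90)%180-90
    return np.round(c,1),np.round(s,1),round(float(np.radians(a)),3)
def boards(p):
    """white-ish comps of points by height"""
    P=cloud(p); im=p["img"].astype(int)
    return P,im
E
python3 - <<'E'
from h import *
for n in("top","scene"):
    p=snapshot(n);P,im=boards(p)
    for q in ("cover_board_mid","lower_board_mid","pile_top_mid","pile_bottom_mid","carrier","detector_mid","detector_nose","free_bay","full_bay","neighbour_mid"):
        t=tip_of(p,q)
        for d in t[:3]:
            print(n,q,np.round(d["pixel"],1),round(d["confidence"],2), np.round(at(p,d["pixel"],{"cover_board_mid":.082,"free_bay":.004,"full_bay":.004,"neighbour_mid":.024,"carrier":0,"detector_mid":.056,"detector_nose":.056}.get(q,.018)),3))
    for q in ("cover_board_mid","pile_top_mid"):
        for d in cut_out(p,q)[:4]:
            m=d["region"]; X=P[m]; X=X[~np.isnan(X[:,0])]
            zt=np.percentile(X[:,2],85) 
            T=X[abs(X[:,2]-np.median(X[:,2]))<.006]
            print(n,q,d["pixel"],round(d["confidence"],2),m.sum(),"z",np.percentile(X[:,2],[5,50,95]).round(3),rect(T))
E
```

```text
top cover_board_mid [303.1 212.4] 0.72 [ 0.515 -0.057  0.082]
top cover_board_mid [280.  143.5] 0.5 [0.714 0.009 0.082]
top cover_board_mid [302.1 216.5] 0.26 [ 0.503 -0.055  0.082]
top lower_board_mid [297.7 218.2] 0.6 [ 0.504 -0.043  0.018]
top lower_board_mid [302.6 213.6] 0.58 [ 0.518 -0.058  0.018]
top pile_top_mid [384.1 202. ] 0.79 [ 0.554 -0.299  0.018]
top pile_bottom_mid [382.5 272.9] 0.95 [ 0.347 -0.29   0.018]
top pile_bottom_mid [403.5 139.8] 0.83 [ 0.743 -0.361  0.018]
top pile_bottom_mid [385. 206.] 0.63 [ 0.542 -0.301  0.018]
top carrier [298.2 215.7] 0.65 [ 0.514 -0.045  0.   ]
top detector_mid [220.9 266.6] 0.86 [0.361 0.175 0.056]
top detector_nose [201.7 260.8] 0.6 [0.377 0.231 0.056]
top free_bay [213.1 202.5] 0.91 [0.552 0.211 0.004]
top full_bay [174.5 203.9] 0.66 [0.547 0.328 0.004]
top neighbour_mid [172.9 196.3] 0.73 [0.567 0.328 0.024]
top cover_board_mid [301.2, 211.1] 0.92 1167 z [0.084 0.088 0.093] (array([512.7, -56.2]), array([149.8,  62.6]), 1.169)
top pile_top_mid [387.0, 204.7] 0.74 1117 z [0.017 0.024 0.029] (array([ 544.9, -302.2]), array([150.1, 
[... 579 characters left out ...]
ctor_mid [247.5 228.6] 0.85 [ 0.515 -0.061  0.056]
scene detector_mid [252.5 184.6] 0.79 [0.394 0.124 0.056]
scene detector_nose [269.  176.3] 0.68 [0.407 0.196 0.056]
scene detector_nose [225.6 233. ] 0.57 [ 0.479 -0.109  0.056]
scene free_bay [307.1 202.6] 0.9 [0.548 0.205 0.004]
scene full_bay [327.4 185.6] 0.73 [0.554 0.334 0.004]
scene neighbour_mid [329.2 180.8] 0.95 [0.558 0.335 0.024]
scene neighbour_mid [189.4 298.3] 0.3 [ 0.535 -0.305  0.024]
scene cover_board_mid [245.8, 220.8] 0.67 985 z [0.081 0.089 0.091] (array([514.6, -56.7]), array([150.4,  66.1]), 1.174)
scene pile_top_mid [191.7, 300.7] 0.87 1644 z [0.017 0.025 0.027] (array([ 548. , -302.5]), array([148.3,  64.2]), 0.411)
```

Run:
```python
import pickle,cv2,numpy as np
a=pickle.load(open("scene0.pkl","rb"))["img"][:,:,::-1];b=pickle.load(open("top0.pkl","rb"))["img"][:,:,::-1]
f=lambda i,r,c,w,h:cv2.resize(np.ascontiguousarray(i[r:r+h,c:c+w]),(400,300),interpolation=cv2.INTER_CUBIC)
o=np.vstack([np.hstack([f(a,270,150,100,75),f(a,195,200,100,75)]),np.hstack([f(b,165,330,120,90),f(b,150,145,120,90)])])
cv2.imwrite("pics/z0.png",o)
from h import *
p=pickle.load(open("top0.pkl","rb"));P=cloud(p)
for n,(x0,x1,y0,y1,z0,z1) in dict(can=(.4,.8,.42,.62,.15,.22),mug=(.45,.7,-.6,-.4,.07,.11),man=(.6,.72,.1,.42,.028,.04),bodyT=(.45,.64,.12,.42,.008,.018),neigh=(.45,.63,.26,.4,.035,.05)).items():
    m=(P[...,0]>x0)&(P[...,0]<x1)&(P[...,1]>y0)&(P[...,1]<y1)&(P[...,2]>z0)&(P[...,2]<z1)
    print(n,m.sum(),rect(P[m]) if m.sum()>5 else 0)
```

```text
can 589 (array([596., 500.]), array([64.2, 63.6]), -1.155)
mug 313 (array([ 563.6, -506.5]), array([97.9, 79. ]), 1.474)
man 544 (array([632.4, 251.9]), array([256.2,  67.2]), 1.532)
bodyT 884 (array([545.4, 266.5]), array([289.7, 189.3]), 1.567)
neigh 728 (array([564.2, 321.4]), array([120.5,  55.2]), -0.073)
```

View pics/z0.png

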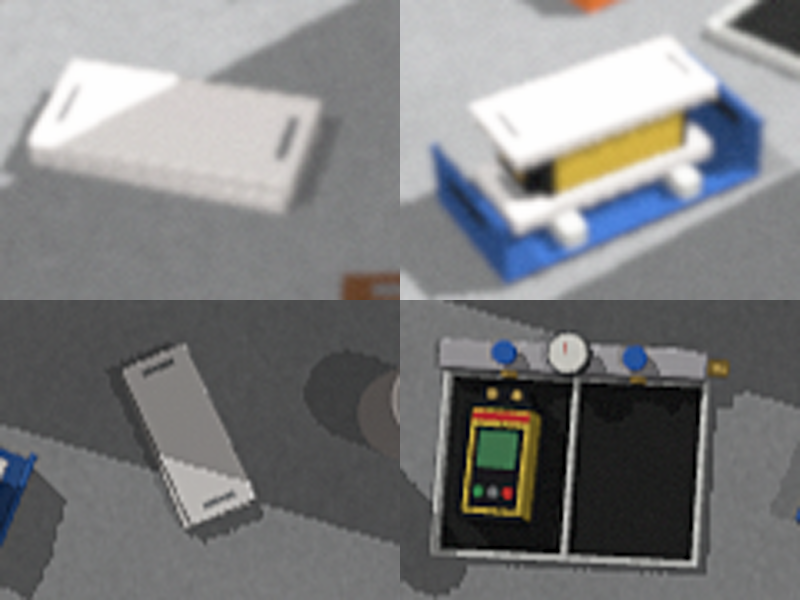

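The crops show the detector's black sensor end towards (-x,-y) in the carrier and the pile boards in line. The tray is nearly axis-aligned. I'll go above the cover board.

Call:
{"method": "carry_out", "body": {
  "linear": [
    [0.292,-0.64,0],
    [0.292,-0.64,0],
    [0.292,-0.64,0],
    [0.292,-0.64,0],
    [0.292,-0.64,0],
    [0.292,-0.64,0],
    [0.292,-0.64,0],
    [0.292,-0.64,0]
  ],
  "roll": [-1.607,-1.607,-1.607,-1.607,-1.607,-1.607,-1.607,-1.607],
  "gripper": 1,
  "grip_force": 20
}}

```text
clock: 2.07
tool_pos: [0.3613, 0.2792, 0.2581]
eef_rot: [0.632, 0.775, 0.001, 0.0]
contact_force: [0.8, 0.4, -0.2]
opening: 0.998
```

Call:
{"method": "carry_out", "body": {
  "linear": [
    [0.152,-0.336,-0.05],
    [0.152,-0.336,-0.05],
    [0.152,-0.336,-0.05],
    [0.152,-0.336,-0.05],
    [0.152,-0.336,-0.05],
    [0.152,-0.336,-0.05],
    [0.152,-0.336,-0.05],
    [0.152,-0.336,-0.05]
  ],
  "roll": [-0.603,-0.603,-0.603,-0.603,-0.603,-0.603,-0.603,-0.603]
}}

```text
clock: 2.73
tool_pos: [0.4975, -0.022, 0.2134]
eef_rot: [0.834, 0.552, 0.001, 0.0]
contact_force: [1.8, 0.5, -0.4]
opening: 1.001
```

Call:
{"method": "carry_out", "body": {
  "linear": [
    [0.016,-0.0345,-0.04],
    [0.016,-0.0345,-0.07],
    [0.016,-0.0345,-0.09],
    [0.016,-0.0345,-0.11],
    [0.016,-0.0345,-0.121],
    [0.016,-0.0345,-0.121],
    [0.016,-0.0345,-0.121],
    [0.016,-0.0345,-0.121]
  ],
  "roll": [0,0,0,0,0,0,0,0]
}}

```text
clock: 3.4
tool_pos: [0.5143, -0.0563, 0.0934]
eef_rot: [0.834, 0.552, 0.002, 0.001]
contact_force: [-0.8, -0.5, -0.6]
opening: 1.002
```

```bash
cat > look.py <<'E'
import sys
from h import *
p=snapshot(sys.argv[1]); r,c,h,w=map(int,sys.argv[3:7])
cv2.imwrite(f"pics/{sys.argv[2]}.png",cv2.resize(np.ascontiguousarray(p["img"][r:r+h,c:c+w,::-1]),(640,480),interpolation=cv2.INTER_CUBIC))
print(status.get_state()["tool_pos"])
E
python3 look.py scene a1 180 180 105 140
```

```text
[ 0.51440161 -0.05634804  0.09361411]
```

View pics/a1.png

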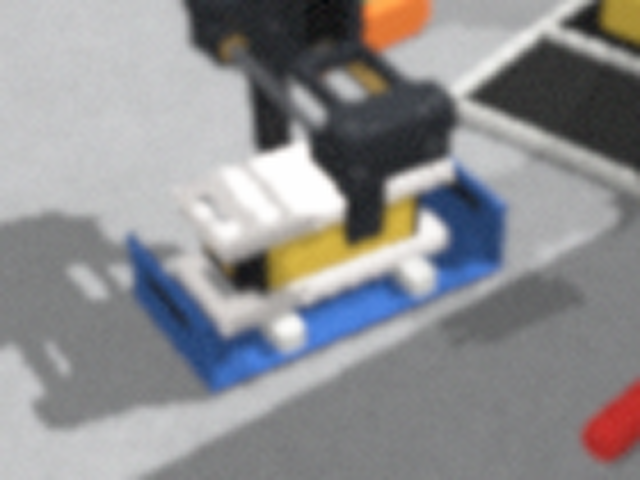

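The fingers straddle the board, with the near finger at about (365,190). Closing.

Call:
{"method": "carry_out", "body": {
  "linear": [
    [0,0,0],
    [0,0,0],
    [0,0,0],
    [0,0,0],
    [0,0,0],
    [0,0,0]
  ],
  "roll": [0,0,0,0,0,0],
  "gripper": 0.5,
  "grip_force": 25
}}

```text
clock: 3.95
tool_pos: [0.5146, -0.0563, 0.094]
eef_rot: [0.834, 0.552, 0.002, 0.001]
contact_force: [0.7, 0.4, 5.5]
opening: 0.7
```

Call:
{"method": "carry_out", "body": {
  "linear": [
    [0,0,0.01],
    [0,0,0.02],
    [0,0,0.04],
    [0,0,0.06],
    [0,0,0.06]
  ],
  "roll": [0,0,0,0,0]
}}

```text
clock: 4.37
tool_pos: [0.5165, -0.0567, 0.1576]
eef_rot: [0.834, 0.552, 0.004, 0.003]
contact_force: [0.4, -0.5, -0.4]
opening: 0.7
```

```bash
python3 look.py scene a2 150 180 105 140
```

```text
[ 0.51586124 -0.05655094  0.15616109]
```

View pics/a2.png

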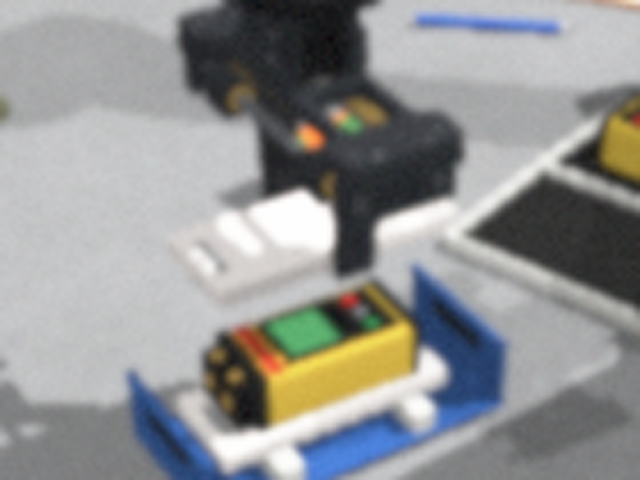

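The board is held, and the uncovered detector's sensor end points left in the picture, towards (-x,-y), as expected. Moving to the pile.

Call:
{"method": "carry_out", "body": {
  "linear": [
    [0.005,-0.035,0],
    [0.01,-0.07,0],
    [0.015,-0.11,0],
    [0.02,-0.15,0],
    [0.025,-0.19,0],
    [0.028,-0.22,0],
    [0.03,-0.24,0],
    [0.03,-0.246,0]
  ],
  "roll": [-0.1,-0.2,-0.32,-0.44,-0.56,-0.66,-0.73,-0.758]
}}

```text
clock: 5.08
tool_pos: [0.5447, -0.3075, 0.1556]
eef_rot: [0.98, 0.201, 0.002, 0.005]
contact_force: [-0.0, -0.3, -0.5]
opening: 0.701
```

Call:
{"method": "carry_out", "body": {
  "linear": [
    [0,0,0],
    [0,0,-0.02],
    [0,0,-0.05],
    [0,0,-0.07],
    [0,0,-0.08],
    [0,0,-0.08]
  ],
  "roll": [0,0,0,0,0,0]
}}

```text
clock: 5.58
tool_pos: [0.5433, -0.3045, 0.0731]
eef_rot: [0.979, 0.202, -0.0, 0.003]
contact_force: [0.1, -1.1, -0.6]
opening: 0.702
```

```bash
python3 look.py scene a3 230 110 120 160
python3 - <<'E'
from h import *
p=snapshot("top");P,im=boards(p)
for d in cut_out(p,"pile_top_mid")[:4]+cut_out(p,"cover_board_mid")[:4]:
    X=P[d["region"]];X=X[~np.isnan(X[:,0])];print(d["pixel"],d["confidence"],np.percentile(X[:,2],[5,50,95]).round(3),rect(X))
E
```

```text
[ 0.54421518 -0.30564352  0.07473518]
[348.2, 134.5] 0.44 [0.02  0.029 0.034] (array([ 756.1, -199.4]), array([87.7, 68.3]), -0.749)
[381.0, 183.7] 0.61 [0.064 0.069 0.073] (array([ 597.5, -280. ]), array([58.7, 34.2]), -0.792)
[348.2, 136.1] 0.44 [0.017 0.028 0.034] (array([ 756.9, -191. ]), array([85.8, 68.3]), 0.378)
```

View pics/a3.png

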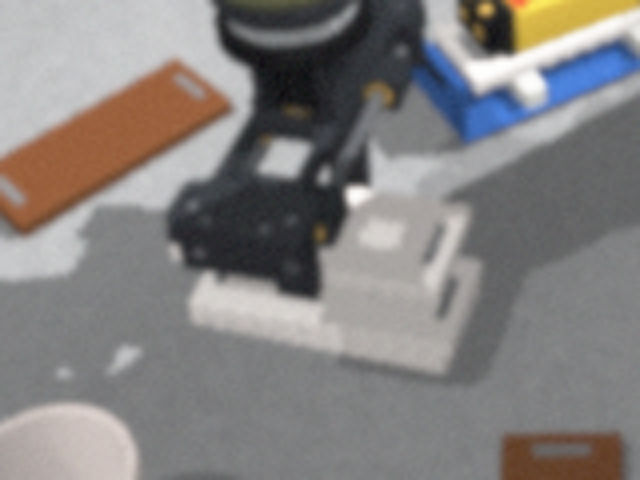

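Call:
{"method": "carry_out", "body": {
  "linear": [
    [0.002,0.003,-0.01],
    [0.002,0.003,-0.02],
    [0.002,0.003,-0.027],
    [0.002,0.003,-0.03],
    [0.002,0.003,-0.032],
    [0.002,0.003,-0.033],
    [0.002,0.003,-0.033]
  ],
  "roll": [0,0,0,0,0,0,0]
}}

```text
clock: 6.37
tool_pos: [0.5472, -0.3046, 0.044]
eef_rot: [0.98, 0.201, 0.002, 0.006]
contact_force: [-0.4, 0.2, -0.6]
opening: 0.703
```

Call:
{"method": "carry_out", "body": {
  "linear": [
    [-0.001,0.002,-0.001],
    [-0.001,0.002,-0.002],
    [-0.001,0.002,-0.003],
    [-0.001,0.002,-0.003]
  ],
  "roll": [0,0,0,0]
}}

```text
clock: 6.7
tool_pos: [0.5473, -0.3045, 0.0434]
eef_rot: [0.98, 0.2, 0.004, 0.008]
contact_force: [-0.7, -0.6, 13.8]
opening: 0.699
```

Contact, so I'm releasing.

Call:
{"method": "carry_out", "body": {
  "linear": [
    [0,0,0],
    [0,0,0],
    [0,0,0],
    [0,0,0],
    [0,0,0]
  ],
  "roll": [0,0,0,0,0],
  "gripper": 0.9
}}

```text
clock: 7.12
tool_pos: [0.5471, -0.3041, 0.043]
eef_rot: [0.98, 0.201, 0.004, 0.007]
contact_force: [0.4, -0.2, -0.3]
opening: 0.898
```

Call:
{"method": "carry_out", "body": {
  "linear": [
    [0,0,0.02],
    [0,0,0.05],
    [0,0.02,0.08],
    [-0.005,0.06,0.1],
    [-0.01,0.1,0.1],
    [-0.02,0.14,0.1],
    [-0.03,0.18,0.1],
    [-0.03,0.22,0.1]
  ],
  "roll": [0,0,0,0.1,0.2,0.32,0.44,0.56],
  "gripper": 1
}}

```text
clock: 7.78
tool_pos: [0.5145, -0.0825, 0.1431]
eef_rot: [0.885, 0.466, 0.004, 0.005]
contact_force: [0.6, 0.5, 0.3]
opening: 0.999
```

```bash
python3 look.py scene a4 180 140 150 200
python3 - <<'E'
from h import *
for n in("top","scene"):
    p=snapshot(n);P,im=boards(p)
    for d in cut_out(p,"pile_top_mid")[:2]+cut_out(p,"detector_mid")[:3]:
        X=P[d["region"]];X=X[~np.isnan(X[:,0])];z=np.percentile(X[:,2],90);T=X[X[:,2]>z-.007];print(n,d["pixel"],d["confidence"],np.percentile(X[:,2],[5,50,95]).round(3),rect(T))
E
```

```text
[ 0.51539838 -0.07119215  0.14254623]
top [174.1, 197.6] 0.55 [0.014 0.043 0.048] (array([563.5, 320.6]), array([119.4,  54.2]), -0.064)
top [221.1, 267.9] 0.73 [0.034 0.04  0.045] (array([363.7, 179.7]), array([118.4,  53.3]), 1.336)
top [458.3, 196.2] 0.62 [0.003 0.045 0.093] (array([ 564.2, -497.9]), array([78.6, 78.2]), -1.355)
scene [190.9, 310.1] 0.79 [0.014 0.019 0.024] (array([ 556.8, -331.7]), array([139.7,   4.4]), 0.415)
scene [260.8, 180.1] 0.76 [0.009 0.04  0.044] (array([449.4,  52.7]), array([409.1,  99.4]), -1.026)
scene [247.5, 229.2] 0.67 [0.042 0.072 0.078] (array([517.2, -58.9]), array([121.4,  85.5]), 1.535)
```

View pics/a4.png

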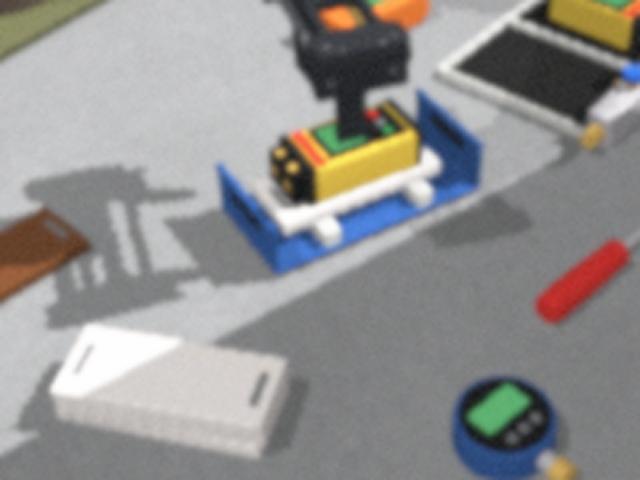

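The cover board lies squarely on the pile (left foreground). The gripper blocks the detector, so I'll step aside to measure it.

Call:
{"method": "carry_out", "body": {
  "linear": [
    [0,0.04,0.03],
    [0,0.08,0.05],
    [0,0.12,0.05],
    [0,0.16,0.05],
    [0,0.2,0.05],
    [0,0.2,0.05]
  ],
  "roll": [0,0,0,0,0,0]
}}

```text
clock: 8.63
tool_pos: [0.5173, 0.1231, 0.1927]
eef_rot: [0.884, 0.467, 0.007, 0.004]
contact_force: [0.1, 0.9, -0.1]
opening: 1.002
```

```bash
cat > meas.py <<'E'
from h import *
import sys
p=snapshot("top");P=cloud(p)
cv2.imwrite(f"pics/{sys.argv[1]}.png",p["img"][:,:,::-1])
S=dict(pile=(.43,.66,-.41,-.2,.028,.06),det=(.42,.61,-.16,.05,.065,.09),lower=(.42,.61,-.16,.05,.03,.045),bay=(.46,.63,.14,.27,.035,.055),neigh=(.45,.63,.27,.4,.035,.055))
im=cv2.cvtColor(p["img"],cv2.COLOR_RGB2HSV)
for n in sys.argv[2:]:
    x0,x1,y0,y1,z0,z1=S[n]
    m=(P[...,0]>x0)&(P[...,0]<x1)&(P[...,1]>y0)&(P[...,1]<y1)&(P[...,2]>z0)&(P[...,2]<z1)
    if n=="lower": m&=~((im[...,0]>100)&(im[...,0]<130)&(im[...,1]>120))
    k,l,st,_=cv2.connectedComponentsWithStats(m.astype(np.uint8))
    if k<2: print(n,"none");continue
    m=l==1+st[1:,4].argmax()
    print(n,m.sum(),np.median(P[m][:,2]).round(4),rect(P[m]))
print(status.get_state()["tool_pos"].round(4))
E
python3 meas.py t2 pile det lower
```

```text
pile 1116 0.0363 (array([ 545. , -303.3]), array([150.2,  65.1]), 0.406)
det 789 0.0754 (array([510.7, -58. ]), array([120.6,  54.7]), 1.158)
lower 274 0.0363 (array([510.7, -56.8]), array([150.1,  62.2]), 1.19)
[0.5174 0.1194 0.1927]
```

View pics/t2.png

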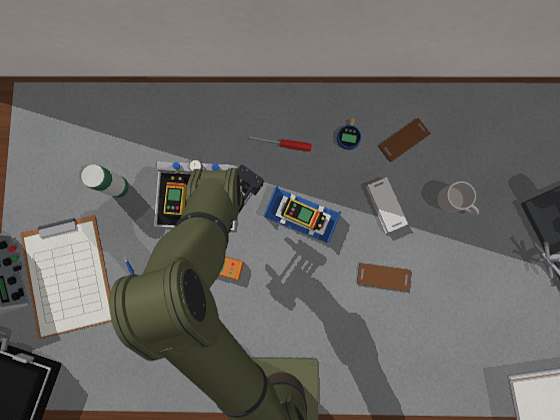

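The top view shows the pile square at (387,205), with the cover at z=0.036. The detector is clear at (304,214), with its sensor end towards lower right. Going for the grasp.

Call:
{"method": "carry_out", "body": {
  "linear": [
    [-0.002,-0.04,0],
    [-0.003,-0.08,0],
    [-0.005,-0.12,0],
    [-0.0065,-0.15,0],
    [-0.0065,-0.17,-0.02],
    [-0.0065,-0.177,-0.05],
    [-0.0065,-0.177,-0.07],
    [-0.0065,-0.177,-0.07]
  ],
  "roll": [0.05,0.1,0.15,0.186,0.186,0.186,0.186,0.186]
}}

```text
clock: 9.35
tool_pos: [0.5083, -0.0613, 0.1196]
eef_rot: [0.84, 0.543, 0.003, 0.004]
contact_force: [-0.1, 0.3, -0.6]
opening: 1.001
```

Call:
{"method": "carry_out", "body": {
  "linear": [
    [0.0025,0.003,-0.015],
    [0.0025,0.003,-0.03],
    [0.0025,0.003,-0.045],
    [0.0025,0.003,-0.055],
    [0.0025,0.003,-0.057],
    [0.0025,0.003,-0.057]
  ],
  "roll": [0.01,0.01,0.01,0.01,0.01,0.01]
}}

```text
clock: 9.85
tool_pos: [0.5107, -0.059, 0.0627]
eef_rot: [0.837, 0.547, 0.003, 0.004]
contact_force: [-0.0, 0.7, 0.1]
opening: 0.998
```

Call:
{"method": "carry_out", "body": {
  "linear": [
    [0,0,0],
    [0,0,0],
    [0,0,0],
    [0,0,0],
    [0,0,0],
    [0,0,0],
    [0,0,0]
  ],
  "roll": [0,0,0,0,0,0,0],
  "gripper": 0.4,
  "grip_force": 35
}}

```text
clock: 10.43
tool_pos: [0.5112, -0.059, 0.0631]
eef_rot: [0.837, 0.547, 0.004, 0.004]
contact_force: [0.1, -1.1, 4.2]
opening: 0.611
```

Call:
{"method": "carry_out", "body": {
  "linear": [
    [0,0,0.005],
    [0,0,0.012],
    [0,0,0.025],
    [0,0,0.045],
    [0,0,0.07],
    [0,0,0.09],
    [0,0,0.1],
    [0,0,0.1]
  ],
  "roll": [0,0,0,0,0,0,0,0]
}}

```text
clock: 11.1
tool_pos: [0.5121, -0.0591, 0.1651]
eef_rot: [0.837, 0.547, 0.005, 0.005]
contact_force: [0.1, -0.7, -3.7]
opening: 0.613
```

```bash
python3 look.py scene a5 150 170 120 160
```

```text
[ 0.51139221 -0.05895577  0.16375103]
```

View pics/a5.png

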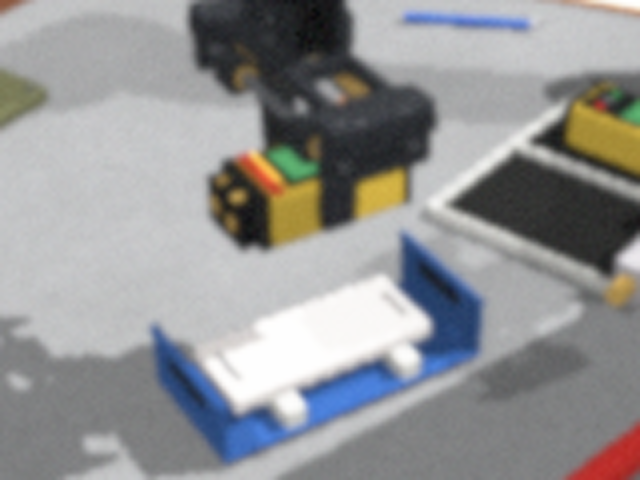

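The detector is held level, sensor end left, and the lower board is in place. I'll carry it over while turning +1.93 rad.

Call:
{"method": "carry_out", "body": {
  "linear": [
    [0.002,0.015,0],
    [0.004,0.03,0],
    [0.006,0.047,0],
    [0.008,0.064,0],
    [0.01,0.08,0],
    [0.012,0.097,0],
    [0.014,0.114,0],
    [0.016,0.13,0]
  ],
  "roll": [0.1,0.22,0.34,0.46,0.58,0.7,0.82,0.94]
}}

```text
clock: 11.82
tool_pos: [0.5263, 0.072, 0.1621]
eef_rot: [0.496, 0.868, 0.005, 0.001]
contact_force: [0.1, -0.1, -3.6]
opening: 0.607
```

Call:
{"method": "carry_out", "body": {
  "linear": [
    [0.003,0.02,0],
    [0.006,0.04,0],
    [0.009,0.06,0],
    [0.012,0.08,0],
    [0.015,0.1,0],
    [0.018,0.12,0],
    [0.02,0.13,0],
    [0.02,0.136,0]
  ],
  "roll": [0.12,0.24,0.36,0.48,0.6,0.72,0.84,0.95]
}}

```text
clock: 12.48
tool_pos: [0.5453, 0.2102, 0.1603]
eef_rot: [0.04, 0.999, 0.005, -0.003]
contact_force: [0.2, -0.1, -2.7]
opening: 0.609
```

Call:
{"method": "carry_out", "body": {
  "linear": [
    [0,0,-0.01],
    [0,0,-0.03],
    [0,0,-0.05],
    [0,0,-0.07],
    [0,0,-0.08],
    [0,0,-0.08]
  ],
  "roll": [0.03,0.03,0.03,0.03,0.03,0.03]
}}

```text
clock: 12.98
tool_pos: [0.5428, 0.2085, 0.0766]
eef_rot: [0.026, 1.0, 0.004, -0.006]
contact_force: [0.3, -0.6, -3.0]
opening: 0.604
```

```bash
python3 look.py scene a6 120 240 120 160;python3 look.py top t6 140 130 120 160
```

```text
[0.54392786 0.20921857 0.07830915]
[0.54485475 0.20987692 0.07959713]
```

View pics/a6.png

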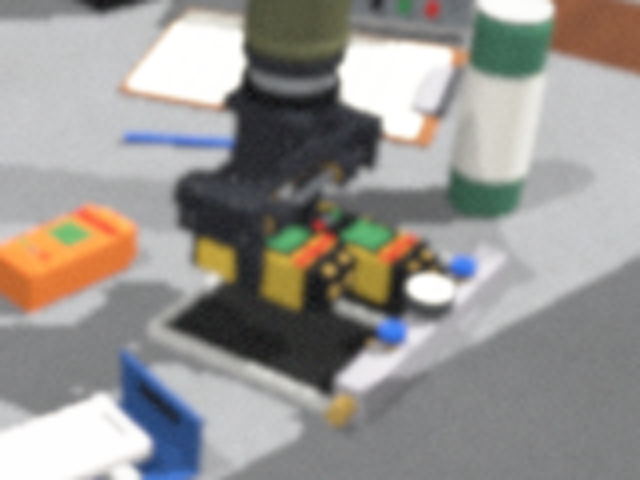

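View pics/t6.png

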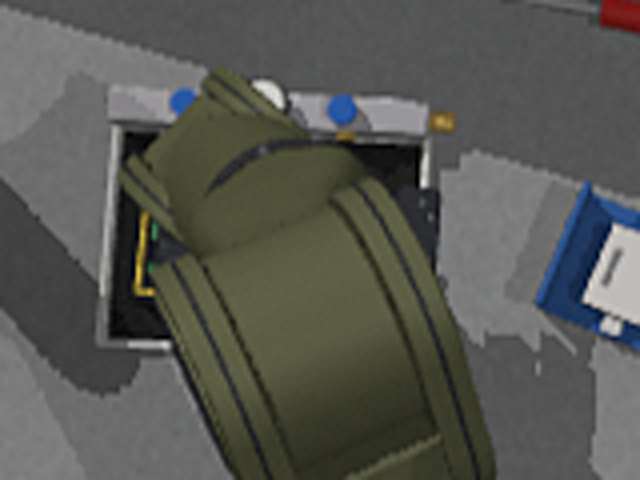

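Sensor end faces the manifold, above the empty bay. Lowering.

Call:
{"method": "carry_out", "body": {
  "linear": [
    [0,-0.002,-0.015],
    [0,-0.002,-0.028],
    [0,-0.002,-0.037],
    [0,-0.002,-0.042],
    [0,-0.002,-0.045],
    [0,-0.002,-0.046],
    [0,-0.002,-0.046]
  ],
  "roll": [0,0,0,0,0,0,0]
}}

```text
clock: 13.67
tool_pos: [0.545, 0.2081, 0.0337]
eef_rot: [0.025, 1.0, 0.005, -0.004]
contact_force: [0.6, -0.5, -2.9]
opening: 0.612
```

Call:
{"method": "carry_out", "body": {
  "linear": [
    [0,0,-0.001],
    [0,0,-0.002],
    [0,0,-0.003],
    [0,0,-0.0035],
    [0,0,-0.0035]
  ],
  "roll": [0,0,0,0,0]
}}

```text
clock: 14.08
tool_pos: [0.5452, 0.2082, 0.0311]
eef_rot: [0.025, 1.0, 0.005, -0.003]
contact_force: [-1.7, -0.6, 3.8]
opening: 0.607
```

Contact: the force rose from -2.9 to +3.8 N. I'll open only partway because of the bay rims.

Call:
{"method": "carry_out", "body": {
  "linear": [
    [0,0,0],
    [0,0,0],
    [0,0,0],
    [0,0,0],
    [0,0,0]
  ],
  "roll": [0,0,0,0,0],
  "gripper": 0.75
}}

```text
clock: 14.5
tool_pos: [0.5453, 0.2083, 0.0311]
eef_rot: [0.025, 1.0, 0.005, -0.003]
contact_force: [0.4, -0.1, 0.3]
opening: 0.755
```

Call:
{"method": "carry_out", "body": {
  "linear": [
    [0,0,0.02],
    [0,0,0.05],
    [0,0,0.09],
    [0,-0.02,0.12],
    [0,-0.06,0.12],
    [0,-0.1,0.12],
    [0,-0.14,0.12],
    [0,-0.15,0.12]
  ],
  "roll": [0,0,0,-0.1,-0.22,-0.34,-0.46,-0.58]
}}

```text
clock: 15.17
tool_pos: [0.5447, 0.0491, 0.1511]
eef_rot: [0.317, 0.948, 0.003, -0.001]
contact_force: [-1.1, -1.2, 0.2]
opening: 0.752
```

Call:
{"method": "carry_out", "body": {
  "linear": [
    [-0.01,-0.04,0.02],
    [-0.02,-0.08,0.02],
    [-0.03,-0.12,0.02],
    [-0.03,-0.16,0.02],
    [-0.03,-0.2,0.02],
    [-0.03,-0.2,0.02],
    [-0.03,-0.2,0.02],
    [-0.03,-0.2,0.02]
  ],
  "roll": [-0.12,-0.24,-0.36,-0.48,-0.6,-0.72,-0.84,-0.96],
  "gripper": 1
}}

```text
clock: 15.83
tool_pos: [0.5144, -0.1527, 0.1711]
eef_rot: [0.723, 0.691, 0.003, 0.0]
contact_force: [0.6, 1.1, -0.5]
opening: 1.002
```

```bash
python3 meas.py t7 pile bay neigh lower; python3 look.py scene a7 140 160 150 200; python3 -c "
from h import *
s=status.get_state();print(s['eef_rot'])
p=snapshot('top')
for q in ('free_bay','lower_board_mid'): print([(d['pixel'],d['confidence'],at(p,d['pixel'],.004 if q=='free_bay' else .03).round(3)) for d in tip_of(p,q)])
"
```

```text
pile 698 0.0365 (array([ 545.4, -306. ]), array([148.9,  59.4]), 0.395)
bay 738 0.0435 (array([544. , 209.6]), array([120.7,  55.2]), -0.048)
neigh 738 0.0437 (array([563.9, 321.4]), array([120.1,  55.5]), -0.068)
lower 1077 0.0364 (array([510.6, -56.9]), array([149.8,  63.4]), 1.172)
[ 0.5147 -0.1515  0.1711]
[ 0.51462839 -0.15105637  0.17102901]
[7.19669473e-01 6.94311378e-01 2.74404665e-03 1.75345530e-04]
[([212.0, 200.8], 0.57, array([0.557, 0.215, 0.004]))]
[([305.7, 214.4], 0.86, array([ 0.515, -0.067,  0.03 ]))]
```

View pics/t7.png

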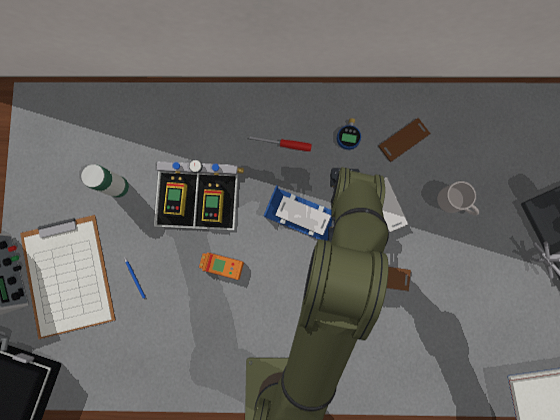

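View pics/a7.png

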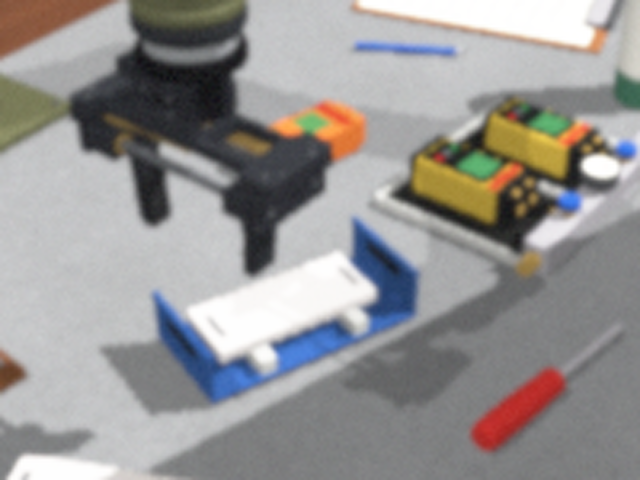

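The detector lies flat in the bay, sensor end to the manifold, parallel to its neighbour (top view (213,200)). Now for the lower board.

Call:
{"method": "carry_out", "body": {
  "linear": [
    [-0.002,0.035,0],
    [-0.004,0.07,0],
    [-0.004,0.09,-0.01],
    [-0.004,0.0942,-0.03],
    [-0.004,0.0942,-0.055],
    [-0.004,0.0942,-0.08],
    [-0.004,0.0942,-0.085],
    [-0.004,0.0942,-0.085]
  ],
  "roll": [-0.1,-0.2,-0.3,-0.357,-0.357,-0.357,-0.357,-0.357]
}}

```text
clock: 16.75
tool_pos: [0.5096, -0.056, 0.0848]
eef_rot: [0.83, 0.558, 0.002, -0.001]
contact_force: [0.2, -0.1, 0.4]
opening: 0.999
```

Call:
{"method": "carry_out", "body": {
  "linear": [
    [0.001,-0.001,-0.015],
    [0.001,-0.001,-0.03],
    [0.001,-0.001,-0.039],
    [0.001,-0.001,-0.042],
    [0.001,-0.001,-0.042]
  ],
  "roll": [0,0,0,0,0]
}}

```text
clock: 17.17
tool_pos: [0.5107, -0.0571, 0.0431]
eef_rot: [0.83, 0.558, 0.002, -0.001]
contact_force: [0.5, 0.4, 1.3]
opening: 1.001
```

Call:
{"method": "carry_out", "body": {
  "linear": [
    [0,0,0],
    [0,0,0],
    [0,0,0],
    [0,0,0],
    [0,0,0],
    [0,0,0]
  ],
  "roll": [0,0,0,0,0,0],
  "gripper": 0.5,
  "grip_force": 25
}}

```text
clock: 17.67
tool_pos: [0.5114, -0.0572, 0.0436]
eef_rot: [0.83, 0.558, 0.002, -0.0]
contact_force: [-0.8, 0.1, 5.2]
opening: 0.698
```

Call:
{"method": "carry_out", "body": {
  "linear": [
    [0,0,0.01],
    [0,0,0.02],
    [0,0,0.04],
    [0,0,0.07],
    [0,0,0.1],
    [0,0,0.11],
    [0,0,0.11]
  ],
  "roll": [0,0,0,0,0,0,0]
}}

```text
clock: 18.25
tool_pos: [0.5128, -0.0574, 0.1565]
eef_rot: [0.83, 0.558, 0.004, 0.001]
contact_force: [-0.3, -0.1, -1.3]
opening: 0.7
```

```bash
python3 look.py scene a8 150 170 120 160
```

```text
[ 0.51184812 -0.0571325   0.15480578]
```

View pics/a8.png

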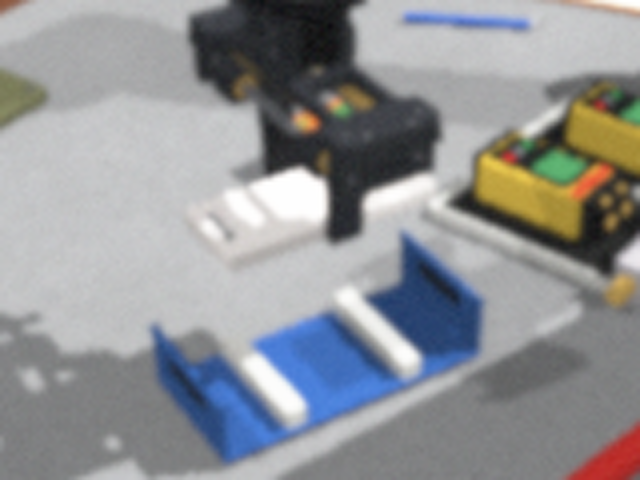

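The lower board is held level. Moving to the pile.

Call:
{"method": "carry_out", "body": {
  "linear": [
    [0.005,-0.035,0],
    [0.01,-0.07,0],
    [0.015,-0.11,0],
    [0.02,-0.15,0],
    [0.025,-0.19,0],
    [0.03,-0.22,0],
    [0.033,-0.24,0],
    [0.033,-0.245,0]
  ],
  "roll": [-0.1,-0.2,-0.32,-0.44,-0.56,-0.66,-0.74,-0.775]
}}

```text
clock: 18.97
tool_pos: [0.5433, -0.307, 0.153]
eef_rot: [0.98, 0.199, 0.001, 0.003]
contact_force: [-0.5, -0.8, -1.4]
opening: 0.699
```

Call:
{"method": "carry_out", "body": {
  "linear": [
    [0,0.003,0],
    [0,0.003,-0.015],
    [0,0.003,-0.035],
    [0,0.003,-0.055],
    [0,0.003,-0.07],
    [0,0.003,-0.075],
    [0,0.003,-0.075]
  ],
  "roll": [0,0,0,0,0,0,0]
}}

```text
clock: 19.55
tool_pos: [0.5422, -0.3009, 0.0759]
eef_rot: [0.98, 0.201, -0.0, 0.001]
contact_force: [0.2, 0.6, -1.0]
opening: 0.699
```

```bash
python3 look.py scene a9 230 110 120 160; python3 -c "
from h import *
s=status.get_state();print(s['tool_pos'],s['eef_rot'])"
```

```text
[ 0.54291877 -0.302006    0.07717848]
[ 0.54291877 -0.302006    0.07717848] [9.79726595e-01 2.00330564e-01 7.13021444e-04 1.71923334e-03]
```

View pics/a9.png

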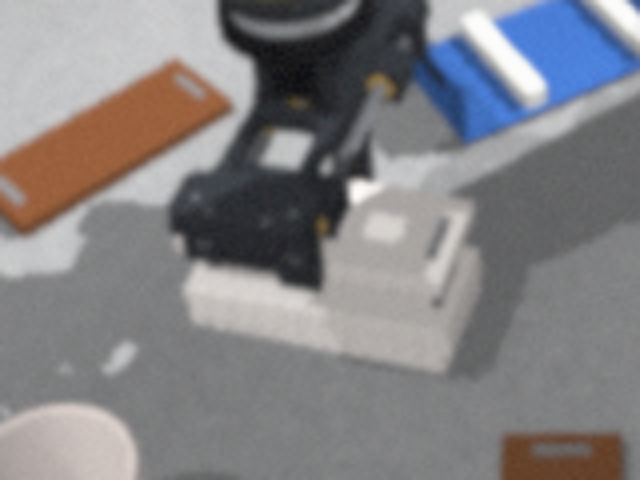

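Aligned above the pile, about 20 mm to go.

Call:
{"method": "carry_out", "body": {
  "linear": [
    [0.002,-0.001,-0.007],
    [0.002,-0.001,-0.013],
    [0.002,-0.001,-0.017],
    [0.002,-0.001,-0.019],
    [0.002,-0.001,-0.02],
    [0.002,-0.001,-0.02]
  ],
  "roll": [0,0,0,0,0,0]
}}

```text
clock: 20.1
tool_pos: [0.5448, -0.303, 0.0571]
eef_rot: [0.98, 0.2, 0.001, 0.002]
contact_force: [0.4, 0.1, -1.7]
opening: 0.698
```

Call:
{"method": "carry_out", "body": {
  "linear": [
    [0,0,-0.001],
    [0,0,-0.002],
    [0,0,-0.0025],
    [0,0,-0.0025]
  ],
  "roll": [0,0,0,0]
}}

```text
clock: 20.43
tool_pos: [0.545, -0.3033, 0.0557]
eef_rot: [0.98, 0.2, 0.001, 0.002]
contact_force: [-1.0, 0.7, 6.1]
opening: 0.702
```

Call:
{"method": "carry_out", "body": {
  "linear": [
    [0,0,0],
    [0,0,0],
    [0,0,0],
    [0,0,0],
    [0,0,0]
  ],
  "roll": [0,0,0,0,0],
  "gripper": 0.9
}}

```text
clock: 20.85
tool_pos: [0.5449, -0.3033, 0.0556]
eef_rot: [0.98, 0.2, 0.001, 0.002]
contact_force: [0.1, 0.0, -0.9]
opening: 0.899
```

Call:
{"method": "carry_out", "body": {
  "linear": [
    [0,0,0.02],
    [0,0,0.05],
    [0,0,0.09],
    [0,0.03,0.12],
    [0,0.07,0.12],
    [0,0.11,0.12],
    [0,0.15,0.12],
    [0,0.19,0.12]
  ],
  "roll": [0,0,0,0,0,0,0,0]
}}

```text
clock: 21.52
tool_pos: [0.5448, -0.1116, 0.1759]
eef_rot: [0.98, 0.2, 0.001, 0.002]
contact_force: [0.9, -0.1, 0.2]
opening: 0.903
```

Call:
{"method": "carry_out", "body": {
  "linear": [
    [0,0.04,0],
    [0,0.08,0],
    [0,0.12,0],
    [0,0.14,0],
    [0,0.14,0]
  ],
  "roll": [0,0,0,0,0]
}}

```text
clock: 21.93
tool_pos: [0.5444, 0.036, 0.1752]
eef_rot: [0.979, 0.205, 0.001, -0.0]
contact_force: [0.3, -0.8, -0.1]
opening: 0.898
```

```bash
sed -i 's/pile=(.43,.66,-.41,-.2,.028,.06)/pile=(.43,.66,-.41,-.2,.041,.06)/' h.py meas.py; python3 meas.py t10 pile bay neigh; python3 look.py scene a10 140 140 240 320
```

```text
pile 1120 0.0482 (array([ 543. , -301.9]), array([149.9,  63.6]), 0.398)
bay 352 0.0439 (array([564.4, 207.9]), array([78.3, 55.1]), -0.063)
neigh 735 0.0437 (array([564.2, 321.6]), array([120.6,  56.4]), -0.053)
[0.5447 0.032  0.1755]
[0.54476541 0.02903334 0.17581569]
```

View pics/t10.png

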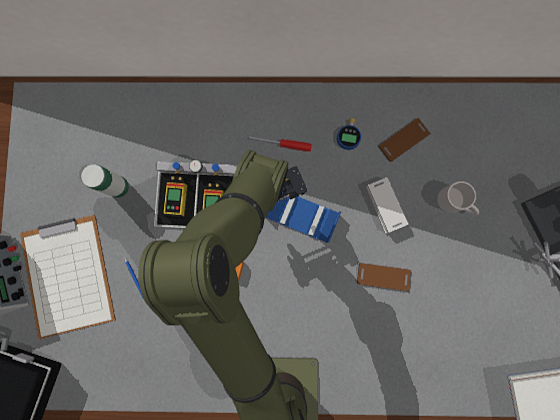

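View pics/a10.png

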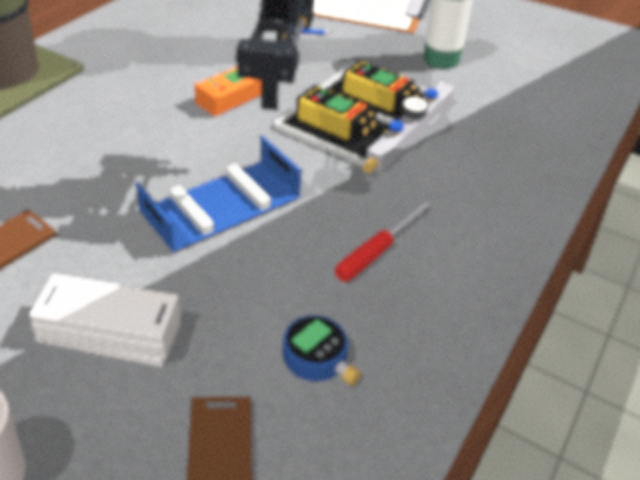

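The four-board pile is square at (388,206) with its top at 48 mm, the detector is in its bay, and the arm is clear. Handing in.

```bash
python3 -c "
from plant import finish_job,status
print(abs(status.get_state()['qd']).max()); print(finish_job())"
```

```text
0.04608102645015616
the job is handed in; nothing more can be done
None
```

The carrier is unpacked and the job is handed in. I moved the cover board to the pile, then the detector to the empty bay, then the lower board to the pile. It took about 22 s of the 69 s allowed. `finish_job` gave no verdict, so what follows rests on my own checks.

- **Pile:** the top of the pile measured 48 mm, which fits four boards lying flat. The top board is within about 2 mm and 0.02 rad of where the pile was at the start.
- **Pile's bottom board:** I could not measure it directly. I assumed it lined up with the board above it, which is how it looked in the pictures.
- **Detector:** right after release it lay face up at (0.544, 0.210) with its top at 43.5 mm, so it is flat on the bay floor. It was in line with the tray within about 0.01 rad, with its sensor end towards the manifold.
- **Last detector reading:** the final top view measured only 78 mm of the detector's length, because the arm hid part of it. The scene camera showed it unchanged.
- **Everything else:** the neighbouring detector measured where it was before. The mug, screwdriver, gas can and gauge look unmoved in the pictures. The arm was clear of everything when I handed in.

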